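# Find the rocking case lid and press it home

## Task

One of the four figurine-case lids on the aluminium stand is not snapped on: press lightly near the short ends of the lids to find the one that rocks, then press that lid down at its middle until it is fully home and level. Finish with the fingertips still pressing on that lid. Do not pick up or pull on anything, and leave the figurine and the other things on the desk where they are.

Things in the scene. Friction and masses are not known exactly. Their poses are not given: they have to be found in the camera images.
- stand: Silver aluminium display stand, 250 x 200 mm, 35 mm tall, fixed to the desk. Origin: centre of its underside; x along its 250 mm side. Four wells lie at x = +-54 mm, y = +-44 mm from its centre, with a blue case in each; the red figurine stands on the middle of the stand.
- lid_a: One of four identical push-on lids: yellow plastic, thin orange outline on top, 80 x 52 mm, 16 mm tall, each on a blue rectangular case 74 x 46 mm. Origin: centre of its flat top; x along its 80 mm side, z up. Three are seated and rigid, one is not. The cases sit at different depths in the stand (lid tops 68 to 81 mm above the desk), so height does not tell which. Cases and seated lids do not move.
- lid_b: Identical to lid_a. Testing, true of all: pressed with 3 N about 30 mm from the middle, near either short end, a seated lid stays level; the unseated one gives: that end dips about 4 mm and the lid tilts about its y axis by 0.14 rad. It takes about 1.5 N to rock it fully, and it springs back level when released.
- lid_c: Identical to lid_a. Seating, true of whichever is unseated: it stands level but 5 mm too high on its case. Over 8 N (10 to 15 N is ample) pressed at its middle slides it 5 mm down to a stop, where it stays and no longer rocks. Pressing near an end only rocks it.
- lid_d: Identical to lid_a. Origin: centre of its flat top; x along its 80 mm side, z up.
- figurine: Small red and white toy figure, 40 mm tall, base 20 mm across, loose, standing on the middle of the stand between the lids (its head is about level with the lid tops). Origin: centre of its base.
- mouse: Black computer mouse, 110 x 60 x 34 mm, loose on the desk. Origin: centre of its underside.
- pot: White ceramic pot with a green succulent, 86 mm across, 90 mm tall with the plant, loose on the desk. Origin: centre of its underside.
- mug: Blue ceramic mug, 80 mm across, 92 mm tall, loose. Origin: centre of its underside.
- gamepad: White game controller, about 90 x 150 x 40 mm, loose on the desk. Origin: underside, between the grips.
- phone: Black phone lying flat, 150 x 72 x 8 mm, loose on the desk. Origin: centre of its underside.
- brush: Long-handled dusting brush lying on the desk, loose.
Mind the look-alikes: they are no part of the job. What is shaped like the part that bears lid_c but purple is not meant.

How it is judged:
By the outcome, as a careful person would: the job done as asked, in the order asked, and still so for the second after the job is handed in, while the arm keeps its last pose, push and grip.
It also fails if it takes over 48 s, if anything falls off the work surface, if the arm or the gripper's body presses on something with over 40 N, if the wrist force passes 120 N, or if a joint passes its speed limit or range.

## Robot

A 6-joint arm with a two-finger parallel gripper is mounted at the origin on the work surface. World frame = base frame: x ahead of the robot, y to its left, z up, the work surface at z = 0. Lengths are in mm, angles in rad, forces in N, time in s.
With the tool pointing down it reaches from about 350 to 975 mm from the base axis. Payload 7.1 kg.
Tool frame: the origin (TCP) lies midway between the tips of the shut fingers; the grasp point (between the pads) lies 19 mm behind it (ctrl.grasp_offset is the distance from the TCP to the grasp point, in mm); z points along the fingers, y is the line along which they close (so a half turn about z gives the same grasp; the last joint's range is limited). The gripper opens to 88 mm and grips with 3 to 60 N. Pads are 20 mm wide; open, the fingers measure 115 mm over their backs; the gripper's body (75 mm by 178 mm) begins 61 mm behind the grasp point.
Start: joints at [-1.176, 0.423, 1.63, -0, 1.089, -0.019], TCP at [251.322, -572.225, 222.675] pointing down, gripper open.
Joint ranges: [-3, 3], [-0.9, 2.11], [0.09, 2.58], [-1.31, 4.45], [0.11, 2.69], [-2.54, 2.54]. Speed limits (rad/s): [2.39, 2.39, 3.01, 3.14, 3.14, 3.14].

## Interface

Orientations are given as a rotation vector (axis times angle).
In Python, from workcell import ctrl gives the robot as it stands. The module is installed in compiled form; this text tells all that it offers.
- The arm moves only by the tool servo_tool, never from a script. Its argument "rows" is a list of rows, each a list of 7 numbers: the turn, a rotation vector about the tool's x, y, z as a fraction of full scale, then the shift along the tool's x, y, z as a fraction of full scale, then the finger opening in mm, from 0 to 87.8. A call has 1 to 10 rows; each row is the pose to reach, as a shift and turn from the pose commanded when the call began, along the tool's axes at that moment; what a row does not reach only later rows make up. Full scale, the value 1, is 20 cm for a shift and 1.5 rad for a turn. A row lasts 1/8 s, in which the tool goes at most 62.5 mm and 10.7 degrees, less where a joint would pass 70% of its speed; a pose out of reach is approached as far as the arm can. A call with a number of a shift or a turn outside -1 to 1 is refused whole. A call with a gripper value outside its range is refused whole. The fingers move at their own pace and stop on an object; the grip force is fixed at half the most. Time passes only in rows, so rows that repeat a pose let the fingers close. It gives the time, the measured TCP pose, the force, the opening and the grip force at its end, in the units of the state.
- ctrl.get_obs(): the state, without advancing time (a new reading comes with each control period).
- ctrl.get_image(name): name is "scene" or "top"; returns (picture, depth): 400x640x3 uint8, red, green, blue; 400x640 float32, mm along the optical axis (not along the pixel's ray), 0 where there is no reading.
- ctrl.camera_info(name): a dict with "intrinsics" (3x3 intrinsics, pixels), "k1" (the pictures are not rectified: a ray, as slopes to the right and down, at radius r is drawn at 1 + k1 r^2 times it, then the intrinsics apply), "R" (3x3) and "t" (3): a world point X has camera coordinates R X + t. Camera axes: x right, y down, z forward; pixel columns grow to the right and rows downward; lengths in mm; the calibration is good to about 2 mm. A picture is of the moment at which its call begins. camera_info takes no time and is no camera call.
- ctrl.close_job(): hands the job in; it is judged then, once.
The state is a dict: "t": time; "qpos": joint angles; "qvel": joint speeds; "joint_torque": joint torques, N m; "ee_pos": TCP position; "orientation": TCP orientation; "ft_force": force on the tool from outside, world axes, zero at the start; "moment": the same for the moment, N m; "width": finger opening in mm; "grasp_force": force on a finger pad.
Only numpy, scipy, OpenCV 4.12 (cv2) and the standard library are available. Lean on these libraries where they do the work, as an engineer would, in place of code of your own. Each camera call takes 0.05 s, during which the arm holds its last target. There are 200 camera calls.

## Working session

There is one attempt and no reset: what is moved stays moved. The work goes in short steps, Python scripts to look and compute and a tool call to move; the robot and the scene stay as the last step left them, time stands still between calls to the robot, and variables do not carry over. Pictures are saved under pics/ and viewed, at most 10 in all, crops included, and the job is handed in when it is done.

Besides the shell and the picture viewer there is one more tool, called by a JSON object that holds its "op" and its "data". servo_tool: Moves the arm, as the interface text tells. Its arguments: {"type":"object","properties":{"rows":{"type":"array","items":{"type":"array","items":{"type":"number"}}}},"required":["rows"]}

```bash
mkdir -p pics; cat > h.py <<'E'
import numpy as np,cv2
from workcell import ctrl
def pts(name,depth,uv):
    c=ctrl.camera_info(name);K=np.array(c["intrinsics"],float);R=np.array(c["R"]);t=np.array(c["t"])
    uv=np.array(uv,float).reshape(-1,1,2)
    n=cv2.undistortPoints(uv,K,np.array([c["k1"],0,0,0,0.]))[:,0]
    d=np.c_[n,np.ones(len(n))]
    return d,R,t
def to3d(name,uv,z):  # z=depth along the axis
    d,R,t=pts(name,None,uv); return (d*np.array(z).reshape(-1,1)-t)@R
def onplane(name,uv,h):
    d,R,t=pts(name,None,uv); o=-R.T@t; r=d@R
    return o+r*((h-o[2])/r[:,2])[:,None]
E
python3 - <<'E'
from h import *
for n in("scene","top"):
    im,d=ctrl.get_image(n); cv2.imwrite(f"pics/{n}.png",im[:,:,::-1]); np.savez(n+".npz",im=im,d=d)
    c=ctrl.camera_info(n);print(n,-np.array(c["R"]).T@np.array(c["t"]),c["k1"])
    hsv=cv2.cvtColor(im,cv2.COLOR_RGB2HSV); m=cv2.inRange(hsv,(20,90,90),(36,255,255))
    k,l,s,ce=cv2.connectedComponentsWithStats(m)
    for i in range(1,k):
        if s[i,4]>150:
            z=np.median(d[l==i]);print(s[i],ce[i],to3d(n,ce[i],z).round(1))
print(ctrl.get_obs())
E
```

```text
scene [1108.61724063  867.66215687  716.32218518] -0.014457137221648245
[322 183  30  15 362] [336.70718232 189.7320442 ] [[515.5   5.4  77.3]]
[286 188  30  15 373] [300.20643432 194.87399464] [[616.4 -31.7  71.1]]
[328 200  32  16 422] [343.44312796 207.33412322] [[546.7  87.   73.6]]
[290 204  32  18 444] [305.04504505 212.26801802] [[646.7  49.8  69.4]]
top [ 293.30756064  -10.40363958 1696.47328962] -0.11750670174700054
[285 179  23  28 384] [295.93489583 192.66145833] [[639.3  41.5  68.9]]
[310 189  22  27 386] [320.56476684 202.08549223] [[609.4 -41.1  70.5]]
[273 209  23  28 399] [283.80701754 222.13784461] [[538.6  77.9  73.2]]
[298 218  23  28 401] [308.66084788 231.70074813] [[508.6  -4.4  77.5]]
{'t': 0.1, 'qpos': array([-1.17600775e+00,  4.23752951e-01,  1.63056244e+00,  8.92454543e-06,
        1.08862134e+00, -1.90108995e-02]), 'qvel': array([ 0.00029171, -0.00341052, -0.00172074,  0.00035013, -0.00104499,
       -0.00029355]), 'joint_torque': array([ 1.08328470e-03, -5.45615602e+01, -2.74322927e+01,  6.45357370e-02,
        1.87801552e-02, -2.38720548e-05]), 'ee_pos': array([ 251.14132797, -571.79694425,  222.00669217]), 'orientation': array([-3.07329793e+00, -6.45089252e-01,  3.81994846e-04]), 'ft_force': array([-1.46504962,  0.06783972,  0.59633604]), 'moment': array([0.01137502, 0.0108287 , 0.00071503]), 'grasp_force': 0.0, 'width': 87.96272312758408}
```

View pics/scene.png

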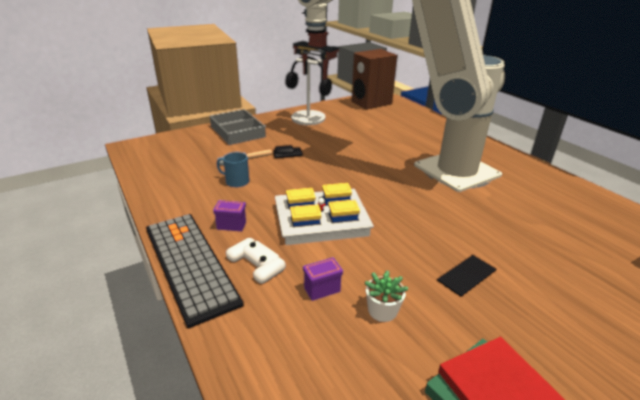

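View pics/top.png

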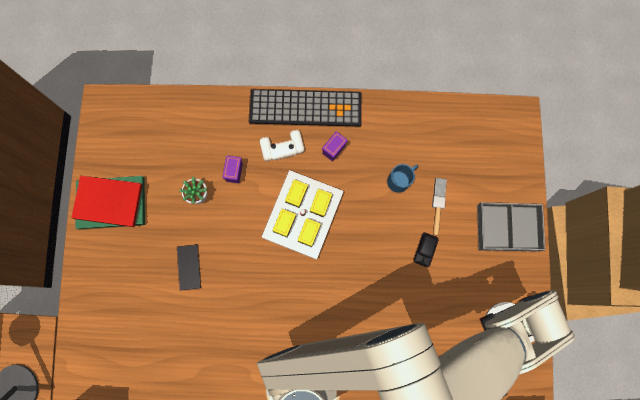

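Scene: stand near (322,212) with four yellow lids. Top: lids at about (296,193), (321,202), (284,222) and (309,232), with the purple look-alikes well apart from them. The two views differ by about 8 mm, so I'll compare the lid top faces and the stand outline in both.

```bash
python3 - <<'E'
from h import *
for n in("scene","top"):
    f=np.load(n+".npz");im,d=f["im"],f["d"];hsv=cv2.cvtColor(im,cv2.COLOR_RGB2HSV)
    m=cv2.inRange(hsv,(12,90,90),(36,255,255));v,u=np.indices(d.shape)
    P=to3d(n,np.c_[u.ravel(),v.ravel()],d.ravel()).reshape(400,640,3)
    near=(abs(P[...,0]-578)<200)&(abs(P[...,1]-22)<200)
    k,l,s,ce=cv2.connectedComponentsWithStats(((m>0)&near&(P[...,2]>55)).astype(np.uint8))
    for i in range(1,k):
        if s[i,4]<150: continue
        Q=P[l==i]; h=np.percentile(Q[:,2],70); T=Q[Q[:,2]>h-4]
        print(n,'h',h.round(1),'rect',cv2.minAreaRect(T[:,:2].astype(np.float32)))
        print('   V',np.percentile(hsv[l==i][:,2],[5,25,50,75,95]))
    S=(hsv[...,1]<60)&(hsv[...,2]>120)&near&(P[...,2]>20)&(P[...,2]<45)
    k,l,s,ce=cv2.connectedComponentsWithStats(S.astype(np.uint8));i=1+np.argmax(s[1:,4]);Q=P[l==i];Q=Q[abs(Q[:,2]-np.percentile(Q[:,2],60))<5]
    print(n,'stand z',np.median(Q[:,2]),cv2.minAreaRect(Q[:,:2].astype(np.float32)))
    # figurine red
    R=((hsv[...,0]<6)|(hsv[...,0]>172))&(hsv[...,1]>120)&near&(P[...,2]>40); print('fig',R.sum(),np.median(P[R],0))
    cv2.imwrite(f"pics/c_{n}.png",cv2.resize(im[150:280,230:390,::-1],None,fx=4,fy=4,interpolation=2))
E
```

```text
scene h 78.7 rect ((510.4337158203125, -3.6962203979492188), (54.274742126464844, 79.63566589355469), 68.25779724121094)
   V [137.75 210.   242.   248.   249.  ]
scene h 72.4 rect ((612.32421875, -41.26359558105469), (56.44028091430664, 78.82704162597656), 72.84453582763672)
   V [152. 221. 243. 248. 249.]
scene h 74.4 rect ((541.466064453125, 79.21951293945312), (54.69832992553711, 80.03101348876953), 68.22579956054688)
   V [146.15 202.   244.   248.   249.  ]
scene h 70.4 rect ((642.5328369140625, 40.66199493408203), (55.715755462646484, 78.86820983886719), 68.04466247558594)
   V [158.1 214.  243.  248.  249. ]
scene stand z 35.503652001944815 ((577.2601318359375, 20.158042907714844), (200.48043823242188, 249.4521484375), 69.52835083007812)
fig 16 [576.83711531  22.46841828  54.49233027]
top h 71.6 rect ((640.3778686523438, 40.72980499267578), (51.83536911010742, 79.17439270019531), 68.83648681640625)
   V [194.95 236.   237.   237.   238.  ]
top h 73.2 rect ((611.3726806640625, -41.02738571166992), (50.5830192565918, 79.70680236816406), 71.11823272705078)
   V [209.55 236.   237.   238.   239.  ]
top h 75.8 rect ((540.3021850585938, 77.51007080078125), (51.16676330566406, 79.24474334716797), 70.02560424804688)
   V [192. 236. 237. 240. 241.]
top h 79.8 rect ((509.8984680175781, -4.958656311035156), (51.33055877685547, 79.31329345703125), 69.9027099609375)
   V [207.05 236.   237.5  241.   242.  ]
top stand z 35.476998394043115 ((575.6001586914062, 18.386802673339844), (199.88629150390625, 249.47216796875), 69.9677505493164)
fig 1 [573.26842358  26.14729592  56.61688285]
```

The views agree within 2 mm: sizes come out at 80 x 52 and 250 x 200, with the stand top at 35 mm. Lid centres are A (510,-4), B (612,-41), C (541,78) and D (641,41), and the long axis is at -0.356 rad. Moving now.

{"op": "servo_tool", "data": {"rows": [[0, 0, 0, 0.81, -0.66, 0, 0], [0, 0, 0, 0.81, -0.66, 0, 0], [0, 0, 0, 0.81, -0.66, 0, 0], [0, 0, 0, 0.81, -0.66, 0, 0]]}}

```text
t: 0.6
ee_pos: [347.2, -383.1, 222.4]
orientation: [-3.072, -0.649, 0.001]
ft_force: [0.3, -1.4, -0.3]
width: 51.2
grasp_force: 0.0
```

{"op": "servo_tool", "data": {"rows": [[0, 0, 0.51, 0.81, -0.66, 0, 0], [0, 0, 0.51, 0.81, -0.66, 0, 0], [0, 0, 0.51, 0.81, -0.66, 0, 0], [0, 0, 0.51, 0.81, -0.66, 0, 0], [0, 0, 0.51, 0.81, -0.66, 0, 0], [0, 0, 0.51, 0.81, -0.66, 0, 0]]}}

```text
t: 1.35
ee_pos: [441.8, -199.7, 222.5]
orientation: [-3.094, 0.546, 0.001]
ft_force: [-0.0, -0.2, -0.6]
width: 0.4
grasp_force: 0.0
```

{"op": "servo_tool", "data": {"rows": [[0, 0, 0, 0.14, -1.0, 0.3, 0], [0, 0, 0, 0.14, -1.0, 0.5, 0], [0, 0, 0, 0.14, -1.0, 0.6, 0], [0, 0, 0, 0.14, -1.0, 0.6, 0], [0, 0, 0, 0.14, -1.0, 0.6, 0], [0, 0, 0, 0.14, -1.0, 0.6, 0]]}}

```text
t: 2.1
ee_pos: [536.7, -22.8, 102.8]
orientation: [3.093, -0.548, -0.001]
ft_force: [0.2, -0.6, -0.2]
width: 0.3
grasp_force: 0.0
```

```bash
python3 - <<'E'
from h import *
o=ctrl.get_obs();print(o)
im,d=ctrl.get_image("top");a=im[150:290,220:400,::-1];cv2.imwrite("pics/t2.png",cv2.resize(a,None,fx=4,fy=4,interpolation=2))
E
```

```text
{'t': 2.1, 'qpos': array([-6.45128920e-02,  4.70255672e-01,  1.90096534e+00, -2.47498597e-04,
        7.70881045e-01,  1.85702193e+00]), 'qvel': array([-0.01530721, -0.02410077, -0.00146844,  0.00175406, -0.00214355,
        0.00799332]), 'joint_torque': array([ 9.34940726e-01, -4.82143629e+01, -1.94996774e+01,  3.02307797e-02,
       -8.07316625e-02, -4.03531405e-03]), 'ee_pos': array([536.70471192, -22.80119048, 102.7723644 ]), 'orientation': array([ 3.09323183e+00, -5.47804730e-01, -7.65248336e-04]), 'ft_force': array([ 0.2176312 , -0.58246505, -0.19768983]), 'moment': array([ 0.0042938 ,  0.04310913, -0.01324858]), 'grasp_force': 0.0, 'width': 0.31680559873089137}
```

View pics/t2.png

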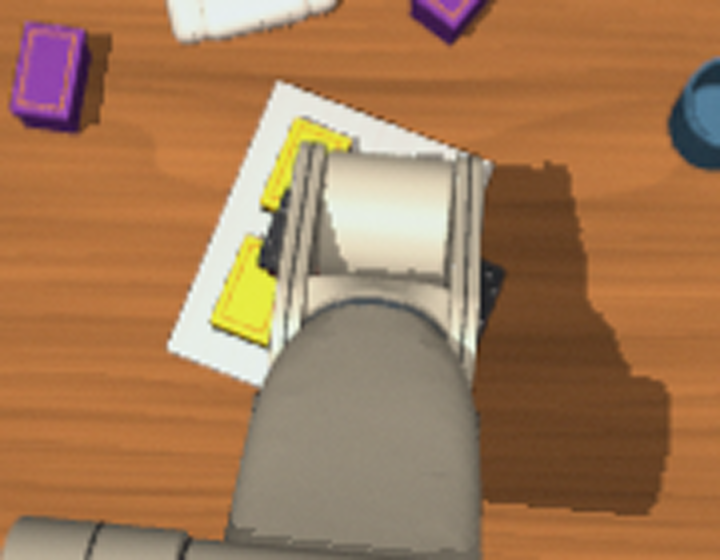

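The arm hides the lids from above, so I'll test by force against descent. First lid A at its inner end, in small steps.

{"op": "servo_tool", "data": {"rows": [[0, 0, 0, -0.007, -0.04, 0.05, 0], [0, 0, 0, -0.007, -0.04, 0.1, 0], [0, 0, 0, -0.007, -0.04, 0.1, 0], [0, 0, 0, -0.007, -0.04, 0.1, 0]]}}

```text
t: 2.65
ee_pos: [538.3, -14.2, 82.7]
orientation: [3.093, -0.549, -0.0]
ft_force: [-0.7, -0.1, 0.6]
width: 0.3
grasp_force: 0.0
```

{"op": "servo_tool", "data": {"rows": [[0, 0, 0, 0, 0, 0.01, 0], [0, 0, 0, 0, 0, 0.01, 0]]}}

```text
t: 2.9
ee_pos: [538.4, -14.1, 80.7]
orientation: [-3.093, 0.549, -0.0]
ft_force: [-0.5, -0.6, -0.1]
width: 0.8
grasp_force: 0.0
```

{"op": "servo_tool", "data": {"rows": [[0, 0, 0, 0, 0, 0.005, 0], [0, 0, 0, 0, 0, 0.005, 0]]}}

```text
t: 3.15
ee_pos: [538.3, -14.1, 79.7]
orientation: [3.093, -0.549, -0.0]
ft_force: [-0.3, -0.1, -0.8]
width: 0.7
grasp_force: 0.0
```

{"op": "servo_tool", "data": {"rows": [[0, 0, 0, 0, 0, 0.005, 0], [0, 0, 0, 0, 0, 0.005, 0]]}}

```text
t: 3.4
ee_pos: [538.3, -14.1, 78.6]
orientation: [3.093, -0.549, -0.0]
ft_force: [0.7, -0.3, 0.5]
width: 0.8
grasp_force: 0.0
```

{"op": "servo_tool", "data": {"rows": [[0, 0, 0, 0, 0, 0.005, 0], [0, 0, 0, 0, 0, 0.005, 0]]}}

```text
t: 3.65
ee_pos: [538.4, -14.1, 78.0]
orientation: [-3.093, 0.549, -0.0]
ft_force: [-1.2, -0.1, 4.0]
width: 0.9
grasp_force: 2.3
```

{"op": "servo_tool", "data": {"rows": [[0, 0, 0, 0, 0, 0.005, 0], [0, 0, 0, 0, 0, 0.005, 0]]}}

```text
t: 3.9
ee_pos: [538.5, -14.1, 77.9]
orientation: [-3.093, 0.549, -0.001]
ft_force: [-5.2, -0.4, 16.0]
width: 0.6
grasp_force: 7.8
```

{"op": "servo_tool", "data": {"rows": [[0, 0, 0, 0, 0, 0.005, 0], [0, 0, 0, 0, 0, 0.005, 0]]}}

```text
t: 4.15
ee_pos: [538.6, -14.1, 77.9]
orientation: [-3.093, 0.549, -0.001]
ft_force: [-7.0, 0.3, 25.8]
width: 0.2
grasp_force: 13.0
```

Lid A is rigid: it stops at 78 mm and force then climbs about 11 N per mm. Next is lid B.

{"op": "servo_tool", "data": {"rows": [[0, 0, 0, 0, 0, -0.125, 0], [0, 0, 0, 0.12, 0, -0.125, 0], [0, 0, 0, 0.243, 0, -0.1, 0], [0, 0, 0, 0.243, 0, 0, 0], [0, 0, 0, 0.243, 0, 0.01, 0], [0, 0, 0, 0.243, 0, 0.01, 0]]}}

```text
t: 4.9
ee_pos: [582.4, -30.4, 72.8]
orientation: [3.093, -0.549, -0.004]
ft_force: [-0.7, -0.2, -0.5]
width: 0.4
grasp_force: 0.0
```

{"op": "servo_tool", "data": {"rows": [[0, 0, 0, 0, 0, 0.005, 0], [0, 0, 0, 0, 0, 0.005, 0]]}}

```text
t: 5.15
ee_pos: [583.8, -30.7, 72.9]
orientation: [-3.093, 0.549, -0.0]
ft_force: [0.3, 0.5, -0.2]
width: 0.6
grasp_force: 0.0
```

{"op": "servo_tool", "data": {"rows": [[0, 0, 0, 0, 0, 0.005, 0], [0, 0, 0, 0, 0, 0.005, 0]]}}

```text
t: 5.4
ee_pos: [584.0, -30.8, 71.8]
orientation: [-3.093, 0.549, -0.0]
ft_force: [0.5, 0.2, -0.3]
width: 0.9
grasp_force: 0.0
```

{"op": "servo_tool", "data": {"rows": [[0, 0, 0, 0, 0, 0.005, 0], [0, 0, 0, 0, 0, 0.005, 0]]}}

```text
t: 5.65
ee_pos: [584.1, -30.8, 71.4]
orientation: [-3.093, 0.549, -0.0]
ft_force: [-1.9, -0.3, 7.4]
width: 0.5
grasp_force: 3.5
```

Lid B is rigid too. Next is lid D.

{"op": "servo_tool", "data": {"rows": [[0, 0, 0, 0, 0, -0.15, 0], [0, 0, 0, 0, -0.2, -0.15, 0], [0, 0, 0, 0, -0.436, -0.15, 0], [0, 0, 0, 0, -0.436, -0.05, 0], [0, 0, 0, 0, -0.436, -0.008, 0], [0, 0, 0, 0, -0.436, -0.008, 0]]}}

```text
t: 6.4
ee_pos: [612.6, 50.1, 70.9]
orientation: [3.092, -0.55, -0.005]
ft_force: [1.0, -0.7, 0.1]
width: 0.4
grasp_force: 0.0
```

{"op": "servo_tool", "data": {"rows": [[0, 0, 0, 0, 0, 0.005, 0], [0, 0, 0, 0, 0, 0.005, 0]]}}

```text
t: 6.65
ee_pos: [614.2, 50.5, 71.6]
orientation: [-3.093, 0.55, -0.001]
ft_force: [-0.4, -0.1, 0.3]
width: 0.5
grasp_force: 0.0
```

{"op": "servo_tool", "data": {"rows": [[0, 0, 0, 0, 0, 0.005, 0], [0, 0, 0, 0, 0, 0.005, 0]]}}

```text
t: 6.9
ee_pos: [614.0, 51.0, 70.4]
orientation: [-3.093, 0.549, -0.0]
ft_force: [1.5, 0.1, -0.6]
width: 0.9
grasp_force: 0.0
```

{"op": "servo_tool", "data": {"rows": [[0, 0, 0, 0, 0, 0.005, 0], [0, 0, 0, 0, 0, 0.005, 0]]}}

```text
t: 7.15
ee_pos: [614.1, 51.1, 69.3]
orientation: [-3.093, 0.549, -0.0]
ft_force: [0.2, 0.3, -0.2]
width: 0.5
grasp_force: 0.1
```

{"op": "servo_tool", "data": {"rows": [[0, 0, 0, 0, 0, 0.005, 0], [0, 0, 0, 0, 0, 0.005, 0], [0, 0, 0, 0, 0, 0.005, 0]]}}

```text
t: 7.52
ee_pos: [614.1, 51.1, 68.3]
orientation: [-3.093, 0.549, -0.0]
ft_force: [1.3, -0.9, 1.5]
width: 0.4
grasp_force: 0.5
```

{"op": "servo_tool", "data": {"rows": [[0, 0, 0, 0, 0, 0.005, 0], [0, 0, 0, 0, 0, 0.005, 0], [0, 0, 0, 0, 0, 0.005, 0]]}}

```text
t: 7.9
ee_pos: [614.1, 51.1, 67.4]
orientation: [-3.093, 0.549, -0.0]
ft_force: [0.1, -0.1, 1.4]
width: 0.3
grasp_force: 0.8
```

Lid D gives about 2 mm at roughly 1.4 N. I'll press on gently to confirm the 4 mm stop.

{"op": "servo_tool", "data": {"rows": [[0, 0, 0, 0, 0, 0.005, 0], [0, 0, 0, 0, 0, 0.005, 0], [0, 0, 0, 0, 0, 0.005, 0]]}}

```text
t: 8.28
ee_pos: [614.2, 51.1, 66.5]
orientation: [-3.093, 0.549, -0.001]
ft_force: [-0.4, -0.3, 3.6]
width: 0.6
grasp_force: 1.7
```

{"op": "servo_tool", "data": {"rows": [[0, 0, 0, 0, 0, 0.005, 0], [0, 0, 0, 0, 0, 0.005, 0], [0, 0, 0, 0, 0, 0.005, 0]]}}

```text
t: 8.65
ee_pos: [614.3, 51.1, 66.1]
orientation: [-3.093, 0.549, -0.001]
ft_force: [-0.7, -1.2, 9.7]
width: 0.4
grasp_force: 4.7
```

```bash
python3 - <<'E'
from h import *
im,d=ctrl.get_image("scene");cv2.imwrite("pics/s2.png",cv2.resize(im[160:250,260:390,::-1],None,fx=6,fy=6,interpolation=2))
E
```

```text
(no output)
```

View pics/s2.png

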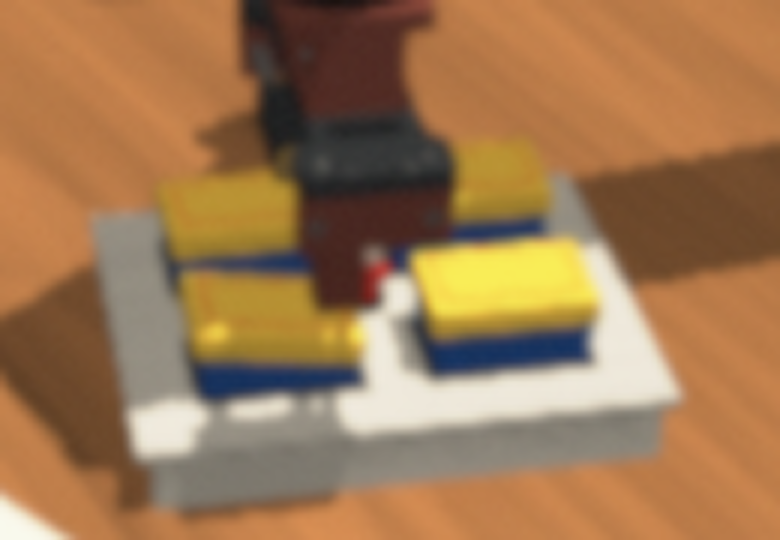

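The front-left lid (D, around (275,320)) is visibly tilted under the fingers, and the figurine is standing untouched at (375,275). Moving to lid D's middle.

{"op": "servo_tool", "data": {"rows": [[0, 0, 0, 0, 0, -0.1, 0], [0, 0, 0, 0, 0, -0.1, 0], [0, 0, 0, 0.146, 0, -0.1, 0], [0, 0, 0, 0.146, 0, -0.04, 0], [0, 0, 0, 0.146, 0, -0.03, 0], [0, 0, 0, 0.146, 0, -0.03, 0], [0, 0, 0, 0.146, 0, -0.03, 0]]}}

```text
t: 9.57
ee_pos: [640.9, 41.3, 71.2]
orientation: [3.093, -0.548, -0.001]
ft_force: [-0.1, 0.7, -0.0]
width: 0.2
grasp_force: 0.0
```

{"op": "servo_tool", "data": {"rows": [[0, 0, 0, 0, 0, 0.005, 0], [0, 0, 0, 0, 0, 0.01, 0], [0, 0, 0, 0, 0, 0.01, 0]]}}

```text
t: 9.95
ee_pos: [641.4, 41.1, 69.6]
orientation: [-3.093, 0.549, -0.0]
ft_force: [-1.3, 0.4, 3.7]
width: 0.7
grasp_force: 1.5
```

{"op": "servo_tool", "data": {"rows": [[0, 0, 0, 0, 0, 0.003, 0], [0, 0, 0, 0, 0, 0.005, 0], [0, 0, 0, 0, 0, 0.005, 0]]}}

```text
t: 10.32
ee_pos: [641.5, 41.1, 69.0]
orientation: [-3.093, 0.549, -0.0]
ft_force: [-2.8, 0.4, 7.6]
width: 0.5
grasp_force: 3.5
```

{"op": "servo_tool", "data": {"rows": [[0, 0, 0, 0, 0, 0.003, 0], [0, 0, 0, 0, 0, 0.006, 0], [0, 0, 0, 0, 0, 0.01, 0], [0, 0, 0, 0, 0, 0.01, 0]]}}

```text
t: 10.82
ee_pos: [641.5, 41.1, 67.0]
orientation: [-3.093, 0.549, -0.0]
ft_force: [-3.3, 0.8, 7.5]
width: 0.3
grasp_force: 3.5
```

{"op": "servo_tool", "data": {"rows": [[0, 0, 0, 0, 0, 0.003, 0], [0, 0, 0, 0, 0, 0.006, 0], [0, 0, 0, 0, 0, 0.01, 0], [0, 0, 0, 0, 0, 0.01, 0]]}}

```text
t: 11.32
ee_pos: [641.5, 41.1, 65.0]
orientation: [-3.093, 0.549, -0.0]
ft_force: [-2.6, 0.6, 6.9]
width: 0.6
grasp_force: 3.5
```

Sliding down at about 7.5 N; one more step should reach the stop.

{"op": "servo_tool", "data": {"rows": [[0, 0, 0, 0, 0, 0.003, 0], [0, 0, 0, 0, 0, 0.005, 0], [0, 0, 0, 0, 0, 0.005, 0], [0, 0, 0, 0, 0, 0.005, 0]]}}

```text
t: 11.82
ee_pos: [641.5, 41.1, 64.4]
orientation: [-3.093, 0.549, -0.0]
ft_force: [-3.3, 0.4, 11.9]
width: 0.2
grasp_force: 5.5
```

{"op": "servo_tool", "data": {"rows": [[0, 0, 0, 0, 0, 0.003, 0], [0, 0, 0, 0, 0, 0.003, 0], [0, 0, 0, 0, 0, 0.003, 0], [0, 0, 0, 0, 0, 0.003, 0]]}}

```text
t: 12.32
ee_pos: [641.5, 41.1, 64.3]
orientation: [-3.093, 0.549, -0.0]
ft_force: [-5.1, -0.3, 15.1]
width: 0.2
grasp_force: 7.5
```

It has stopped at 64.3 mm, about 5 mm below where it started, holding 15 N. One look before handing in.

```bash
python3 - <<'E'
from h import *
im,d=ctrl.get_image("scene");cv2.imwrite("pics/s3.png",cv2.resize(im[160:250,260:390,::-1],None,fx=6,fy=6,interpolation=2))
print(ctrl.get_obs()["ft_force"])
E
```

```text
[-5.39657478 -0.27639914 14.52702846]
```

View pics/s3.png

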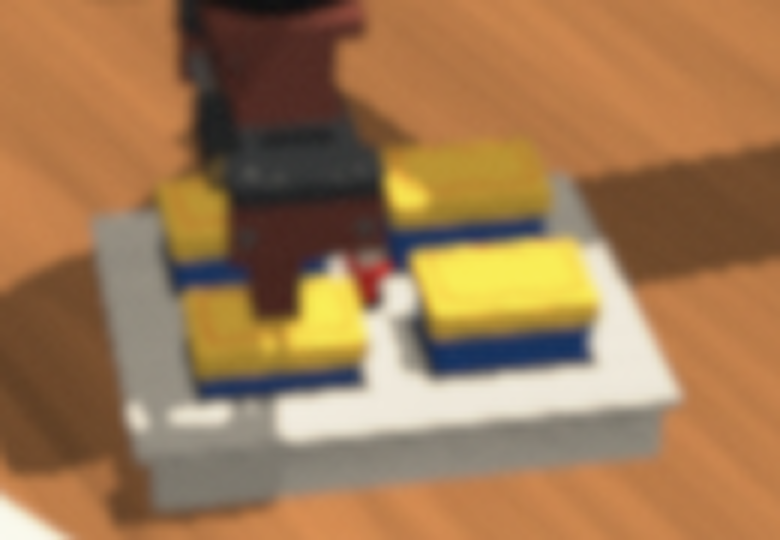

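Lid D (around (275,330)) is level and lower on its case, with the fingertips on its middle. The figurine is still standing at (370,275).

```bash
python3 -c "
from workcell import ctrl;print(ctrl.close_job())"
```

```text
the job is handed in; nothing more can be done
None
```

The unseated lid was the one at about (641, 41) mm; I pressed it about 5 mm down at its middle to its stop, it looks level in the last picture, and the job was handed in with the fingertips still pressing at about 15 N (the lid at (541, 78) was not tested, since this one rocked first).

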